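# Show the date stamp to the inspection camera

## Robot

A 6-joint arm with a two-finger parallel gripper is mounted at the origin on the work surface; the furniture and walls round the work are solid. World frame = base frame: x ahead of the robot, y to its left, z up, the work surface at z = 0. Lengths are in mm, angles in degrees, forces in N, time in s.
With the tool pointing down it reaches from about 350 to 850 mm from the base axis. Payload 8.1 kg.
Tool frame: the origin (TCP) lies midway between the tips of the shut fingers; the grasp point (between the pads) lies 19 mm behind it; z points along the fingers, y is the line along which they close (so a half turn about z gives the same grasp; the last joint's range is limited). The gripper opens to 85 mm and grips with 20 to 120 N. Pads are 22 mm wide; open, the fingers measure 114 mm over their backs; the gripper's body (76 mm by 85 mm) begins 54 mm behind the grasp point. The pads swing forward as they close: fully open they stand 13 mm farther back than shut.
Start: joints at [71.54, 7.471, 85.268, -0, 87.261, -4.893], TCP at [140.733, 583.266, 231.292] pointing down, gripper open.
Joint ranges: [-169.43, 169.43], [-51.17, 129.36], [1.28, 143.12], [-76.62, 256.62], [0, 156.53], [-152.29, 152.29]. Speed limits (degrees/s): [136.94, 136.94, 159.86, 180, 180, 180].

## Interface

Orientations are given as [roll, pitch, yaw] about the fixed x, y, z axes, in that order (R = Rz(yaw) Ry(pitch) Rx(roll)).
In Python, from bench import r gives the robot as it stands. The module is installed in compiled form; this text tells all that it offers.
- The arm moves only by the tool jog_arm, never from a script. Its argument "rows" is a list of rows, each a list of 2 entries, a list of its own where there are three numbers: the shift along the tool's x, y, z in mm, then the turn, a rotation vector about the tool's x, y, z in rad. A call has 1 to 10 rows; each row is the pose to reach, as a shift and turn from the pose commanded when the call began, along the tool's axes at that moment; what a row does not reach only later rows make up. A row lasts 1/10 s, in which the tool goes at most 50 mm and 8.59 degrees, less where a joint would pass 70% of its speed; a pose out of reach is approached as far as the arm can. A call with a gripper value outside its range is refused whole. "grip" is the finger opening in mm, from 0 to 85.4, set as the call begins (left out, the last holds). The fingers move at their own pace and stop on an object; "force" is the grip in N (left out, the last holds). Time passes only in rows, so rows that repeat a pose let the fingers close. It gives the time, the measured TCP pose, the force, the opening and the grip force at its end, in the units of the state.
- r.sense(): the state, without advancing time (a new reading comes with each control period).
- r.snapshot(name): name is "scene" or "side" or "wrist"; returns (picture, depth): 384x512x3 uint8, blue, green, red; 384x512 float32, mm along the optical axis (not along the pixel's ray), 0 where there is no reading.
- r.camera_params(name): a dict with "fx", "fy", "cx", "cy" (pixels), "pose" (4x4, takes a point from camera to world coordinates); the wrist camera has in their place "tool_from_camera" (4x4, takes a point from camera to tool coordinates, whose origin is the TCP and whose axes are the flange's). Camera axes: x right, y down, z forward; pixel columns grow to the right and rows downward; lengths in mm; the calibration is good to about 2 mm. A picture is of the moment at which its call begins: read the wrist's pose just before it. camera_params takes no time and is no camera call.
- r.hand_in(): hands the job in; it is judged then, once.
The state is a dict: "time": time; "joint_pos": joint angles; "qd": joint speeds; "joint_efforts": joint torques, N m; "tool_pos": TCP position; "tcp_rot": TCP orientation; "ft_force": force on the tool from outside, world axes, zero at the start; "wrist_torque": the same for the moment, N m; "finger_gap": finger opening in mm; "grip_force": force on a finger pad.
Only numpy, scipy, OpenCV 4.12 (cv2) and the standard library are available. Lean on these libraries where they do the work, as an engineer would, in place of code of your own. Each camera call takes 0.05 s, during which the arm holds its last target. There are 200 camera calls.

## Task

Before labelling starts, the setting of the date stamp is checked: lift the black date stamp by its red handle out of its grey stand and hold it up to the inspection camera, its underside squarely facing the lens, centred 10 cm in front of the lens, with the stamp's long side parallel to the long side of the oblong camera head (either way round). The program finishes while the robot is still holding the stamp there, motionless in the air. Do not touch the camera, and leave the silver weight, white label roll, roll of grey tape and dropper bottle as they stand.

Things in the scene. Friction and masses are not known exactly. Their poses are not given: they have to be found in the camera images.
- stamp: Self-inking date stamp: black body 36 (x) x 62 (y) x 52 high, over it a neck 18 x 24 (height 52 to 69), on top a red handle 34 (x) x 60 (y) with rounded edges from height 69 to 91. It starts upright, 8 mm above the table in the stand's pocket. Nothing on it moves; mass about 0.08 to 0.15 kg. Origin: centre of the underside; z points up from the underside to the handle, y along the long side.
- stamp_handle (a point): Centre of the red handle, 80 mm above the stamp's underside on its z axis; the handle is 34 mm wide along the stamp's x and can be gripped across it. Axes as the stamp's.
- stand: Fixed grey stand, 104 (x) x 76 (y) x 20 high, with a rectangular pocket 65 (x) x 39 (y), 12 mm deep (floor 8 mm above the table), open upward, in which the stamp stands with its long side along the stand's x. Origin: centre of its underside, z up.
- camera: Fixed inspection camera: dark base plate 116 (x) x 86 (y) x 8 with an upright yoke (outer width 84 over its black clamping knobs, 81 high) that carries the tilting grey head, 72 (long side) x 48 (along y) x 56, with the lens and two white lights on its upper face. The head's tilt differs from run to run but is clamped; it leans 17 to 34 degrees from vertical towards the plate's -x side. The head's pivot is 70 mm above the origin. Origin: centre of the plate's underside, z up.
- lens (a point): Centre of the camera's front lens, 50 mm from the head's pivot, standing 14 mm proud of the head's face. z points out of the lens along the line of sight (upward, leaning); x along the long side of the head; y level, along its short side.
- view (a point): The point 100 mm in front of the lens on its line of sight, where the centre of the stamp's underside belongs. Axes as those of the lens.
- big_weight: Silver check weight with a knob, diameter 47, 60 high, loose bystander. Origin: centre of its underside.
- label_roll: White label roll lying flat, diameter 68, 34 high, loose bystander. Origin: centre of its underside.
- grey_tape: Roll of grey adhesive tape lying flat, diameter 103, 48 high, loose bystander. Origin: centre of its underside.
- dropper_bottle: Brown dropper bottle with black teat, diameter 33, 102 high, loose bystander. Origin: centre of its underside.
Not all that is in view belongs to the job. What is meant by the stamp is not green or turquoise, and is the larger of those in its own colour.

How it is judged:
By the outcome, as a careful person would: the job done as asked, in the order asked, and still so for the second after the job is handed in, while the arm keeps its last pose, push and grip.
It also fails if it takes over 40 s, if anything falls off the work surface, if the arm or the gripper's body presses on something with over 40 N, if the wrist force passes 120 N, or if a joint passes its speed limit or range.

## Working session

There is one attempt and no reset: what is moved stays moved. The work goes in short steps, Python scripts to look and compute and a tool call to move; the robot and the scene stay as the last step left them, time stands still between calls to the robot, and variables do not carry over. Pictures are saved under pics/ and viewed, at most 10 in all, crops included, and the job is handed in when it is done.

Besides the shell and the picture viewer there is one more tool, called after "Request:" by a JSON object that holds its "method" and its "body", one argument or row to a line. jog_arm: Moves the arm, as the interface text tells. Its arguments: {"type":"object","properties":{"rows":{"type":"array"},"grip":{"type":"number"},"force":{"type":"number"}},"required":["rows"]}

```bash
mkdir -p pics; cat > h.py <<'E'
import numpy as np, cv2
from bench import r
from scipy.spatial.transform import Rotation as R
def T(s):
    M=np.eye(4); M[:3,:3]=R.from_euler('xyz',s['tcp_rot'],degrees=True).as_matrix(); M[:3,3]=s['tool_pos']; return M
def snap(n):
    s=r.sense(); im,d=r.snapshot(n); c=r.camera_params(n)
    P=np.array(c['pose']) if 'pose' in c else T(s)@np.array(c['tool_from_camera'])
    v,u=np.mgrid[:384,:512]
    X=np.stack([(u-c['cx'])/c['fx']*d,(v-c['cy'])/c['fy']*d,d],-1)@P[:3,:3].T+P[:3,3]
    X[d==0]=np.nan
    np.savez(n+'.npz',im=im,d=d,X=X,P=P); return im,d,X,P
E
python3 - <<'E'
from h import *
print(r.sense())
a=[snap(n)[0] for n in("scene","side","wrist")]
for n in("scene","side","wrist"): print(n,r.camera_params(n))
cv2.imwrite('pics/a.png',cv2.resize(a[0],(800,600)));cv2.imwrite('pics/b.png',np.hstack([cv2.resize(x,(400,300)) for x in a[1:]]))
E
```

```text
{'time': 0.0, 'joint_pos': array([ 7.15392649e+01,  7.51505169e+00,  8.53273182e+01,  2.24649686e-03,
        8.72610505e+01, -4.89268995e+00]), 'qd': array([-0.06823774,  0.05530129,  0.09834058,  0.01336715,  0.00602955,
        0.03871914]), 'joint_efforts': array([-8.50374704e-05, -5.69383764e+01, -5.00562358e+01,  1.34431484e-04,
        1.41524523e-02,  6.50321653e-06]), 'tool_pos': array([140.55248342, 582.76118001, 230.26380546]), 'tcp_rot': array([-1.79897148e+02, -1.10562544e-02,  1.66431836e+02]), 'ft_force': array([ 0.60616607, -0.42179999, -0.40043229]), 'wrist_torque': array([-0.01386924, -0.00672602, -0.04042598]), 'grip_force': 0.0, 'finger_gap': 85.43348958575405}
scene {'fx': 424.862181251929, 'fy': 424.862181251929, 'cx': 254.02182028683913, 'cy': 189.35836302728023, 'pose': array([[ 8.37609054e-01, -4.15892680e-01,  3.54181241e-01,
         1.18256854e+02],
       [-5.45979453e-01, -6.58507787e-01,  5.17951669e-01,
        -6.56634841e+02],
       [ 1.78187974e-02, -6.27216687e-01, -7.78640943e-01,
         1.11124485e+03],
       [ 0.00000000e+00,  0.00000000e+00
[... 271 characters left out ...]
  3.75020365e-01, -8.82773902e-01,
         1.16386076e+03],
       [-1.96950571e-02, -9.22468262e-01, -3.85570241e-01,
         6.49477063e+02],
       [ 0.00000000e+00,  0.00000000e+00,  0.00000000e+00,
         1.00000000e+00]])}
wrist {'fx': 290.801832293147, 'fy': 290.801832293147, 'cx': 254.2211303617901, 'cy': 191.72525203070677, 'tool_from_camera': array([[-9.16353004e-04, -9.53040523e-01, -3.02841414e-01,
         7.68471721e+01],
       [ 9.99999410e-01, -1.05002439e-03,  2.78572636e-04,
        -6.85527377e-01],
       [-5.83481882e-04, -3.02840980e-01,  9.53040923e-01,
        -1.42951336e+02],
       [ 0.00000000e+00,  0.00000000e+00,  0.00000000e+00,
         1.00000000e+00]])}
```

View pics/a.png

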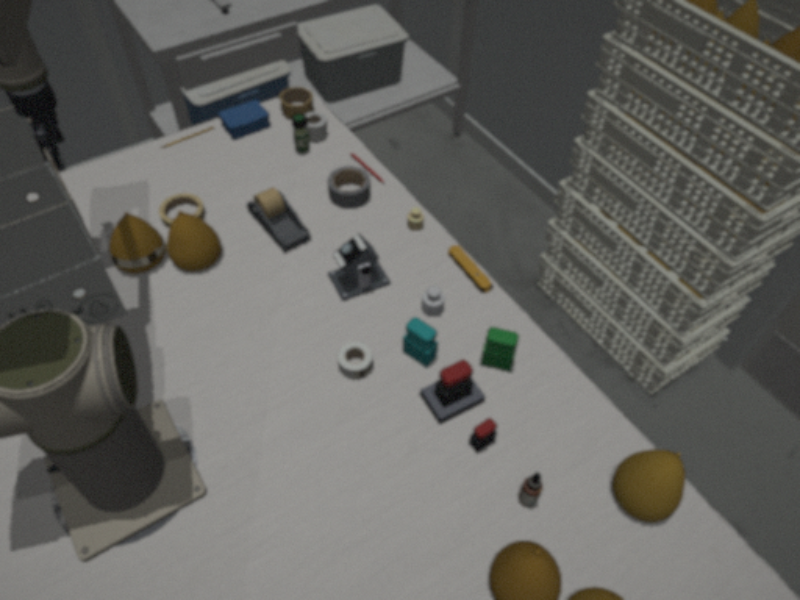

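View pics/b.png

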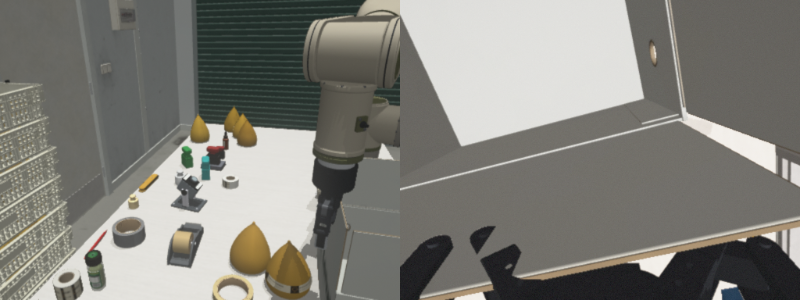

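The scene picture shows these stamp candidates (800x600 pixels):
- Red/black stamp in the grey stand at (455,383).
- Small red/black stamp at (483,434).
- Turquoise stamp at (420,340).
- Green stamp at (500,347).

I choose the larger red/black one, in the stand. The inspection camera is at (358,265). I'll check the choice in a close crop and measure.

```bash
python3 - <<'E'
from h import *
z=np.load('scene.npz'); im,X=z['im'],z['X']
cv2.imwrite('pics/c.png',cv2.resize(im[140:300,200:340],(700,800*1)[:2] if 0 else (525,600),interpolation=cv2.INTER_CUBIC))
hsv=cv2.cvtColor(im,cv2.COLOR_BGR2HSV)
red=(((hsv[...,0]<8)|(hsv[...,0]>172))&(hsv[...,1]>130)&(hsv[...,2]>60)).astype(np.uint8)
n,l,st,c=cv2.connectedComponentsWithStats(red)
for i in range(1,n):
    if st[i,4]<15: continue
    p=X[l==i]; print(c[i],st[i,4],np.nanmedian(p,0).round(),np.nanmax(p[:,2]).round())
    t=p[p[:,2]>np.nanpercentile(p[:,2],95)-5]
    print('  rect',cv2.minAreaRect(t[:,:2].astype(np.float32)))
for (u,v) in [(228,168),(240,180),(277,192),(227,229),(223,118),(340,312)]: print((u,v),X[v,u].round())
E
```

```text
[291.42168675 238.51807229] 166 [ 571. -188.   98.] 104.0
  rect ((572.2428588867188, -186.11961364746094), (27.338735580444336, 49.377593994140625), 86.12992858886719)
[310.06329114 274.20253165] 79 [ 562. -290.   62.] 67.0
  rect ((563.4332275390625, -291.1327819824219), (33.98810958862305, 19.00973129272461), 5.34934139251709)
(228, 168) [562. 145.  85.]
(240, 180) [603. 138.   6.]
(277, 192) [662.   7.  40.]
(227, 229) [466.  -5.  -0.]
(223, 118) [715. 443.   2.]
(340, 312) [ 558. -420.   71.]
```

View pics/c.png

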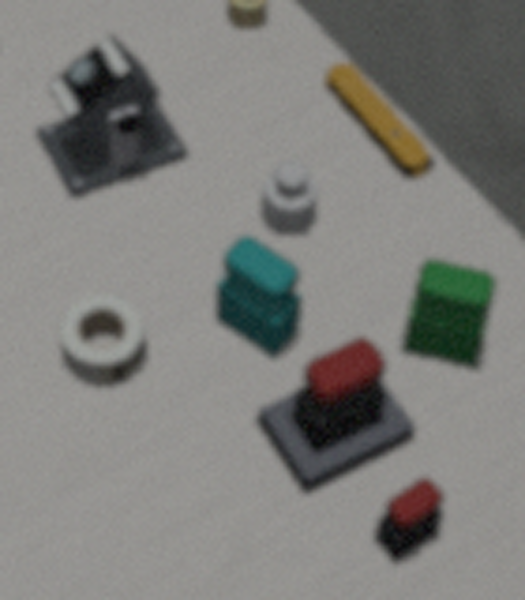

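The crop confirms the larger red/black stamp in the stand, with its handle near (572,-187) and its long side roughly along world x. The lens head leans towards world −x. Next I'll view the camera from above with the wrist camera.

```bash
cat >> h.py <<'E'
def go(pos,rot):
    """print shift/turn from current pose; rot = euler deg or matrix"""
    s=r.sense(); A=T(s); B=np.eye(4); B[:3,3]=pos
    B[:3,:3]=rot if np.ndim(rot)==2 else R.from_euler('xyz',rot,degrees=True).as_matrix()
    D=np.linalg.inv(A)@B; rv=R.from_matrix(D[:3,:3]).as_rotvec()
    print('shift',D[:3,3].round(1),'turn',rv.round(4),'n>=',np.ceil(max(np.linalg.norm(D[:3,3])/50,np.degrees(np.linalg.norm(rv))/8.59)))
E
python3 - <<'E'
from h import *
go([545,145,300],[180,0,176])
E
```

```text
shift [-495.8 -330.8  -69.2] turn [-0.0015 -0.0003 -0.167 ] n>= 13.0
```

Request:
{"method": "jog_arm", "body": {
  "rows": [
    [[-30,-20,-60],[0,0,-0.03]],
    [[-75,-50,-70],[0,0,-0.06]],
    [[-120,-80,-70],[0,0,-0.1]],
    [[-160,-107,-70],[0,0,-0.13]],
    [[-200,-133,-70],[0,0,-0.167]],
    [[-240,-160,-70],[0,0,-0.167]],
    [[-280,-187,-70],[0,0,-0.167]],
    [[-320,-213,-70],[0,0,-0.167]],
    [[-360,-240,-70],[0,0,-0.167]],
    [[-400,-267,-70],[0,0,-0.167]]
  ]
}}

```text
time: 1.15
tool_pos: [461.5, 235.0, 301.2]
tcp_rot: [180.0, 0.0, 176.0]
ft_force: [2.0, 1.1, -0.4]
finger_gap: 85.3
grip_force: 0.0
```

Request:
{"method": "jog_arm", "body": {
  "rows": [
    [[-40,-20,0],[0,0,0]],
    [[-70,-38,0],[0,0,0]],
    [[-86,-47,0],[0,0,0]],
    [[-86,-47,0],[0,0,0]],
    [[-86,-47,0],[0,0,0]],
    [[-86,-47,0],[0,0,0]]
  ]
}}

```text
time: 1.75
tool_pos: [542.4, 184.6, 301.2]
tcp_rot: [180.0, -0.0, 176.1]
ft_force: [-0.4, 0.3, 0.6]
finger_gap: 85.5
grip_force: 0.0
```

```bash
python3 - <<'E'
from h import *
im,d,X,P=snap('wrist')
cv2.imwrite('pics/d.png',cv2.resize(im,(800,600)))
go([545,145,300],[180,0,176])
E
```

```text
shift [ -5.4 -39.5   1.4] turn [ 0.0002 -0.0001  0.0012] n>= 1.0
```

View pics/d.png

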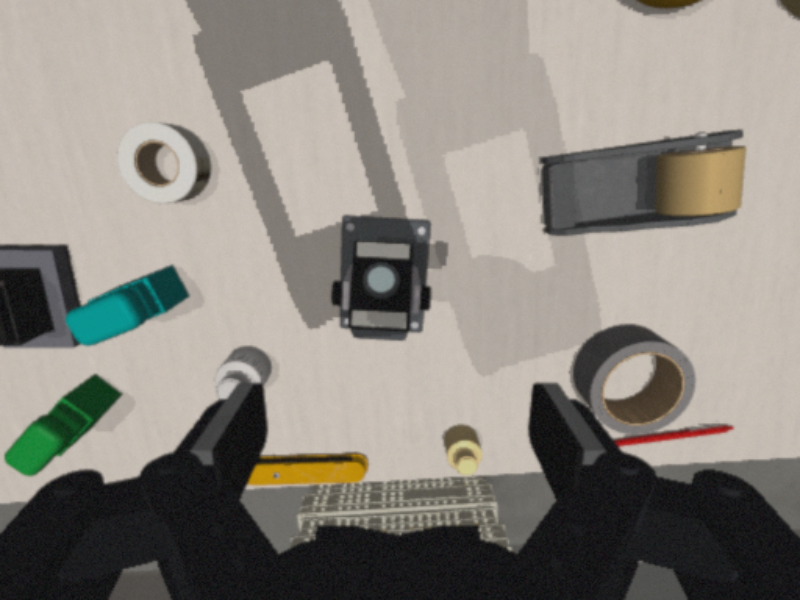

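The picture shows the inspection camera at (380,280): lens at (380,278), white lights at (383,250) and (380,320), plate corners at (345,218), (430,222), (422,330) and (343,328). I'll move closer and fit its pose from depth.

Request:
{"method": "jog_arm", "body": {
  "rows": [
    [[20,-20,40],[0,0,0]],
    [[25,-37,60],[0,0,0]],
    [[25,-37,60],[0,0,0]],
    [[25,-37,60],[0,0,0]],
    [[25,-37,60],[0,0,0]]
  ]
}}

```text
time: 2.3
tool_pos: [516.5, 149.8, 243.3]
tcp_rot: [179.9, 0.2, 176.0]
ft_force: [-0.4, 0.2, 0.3]
finger_gap: 85.4
grip_force: 0.0
```

```bash
python3 - <<'E'
from h import *
im,d,X,P=snap('wrist')
cv2.imwrite('pics/e.png',cv2.resize(im,(800,600)))
near=(np.hypot(X[...,0]-590,X[...,1]-150)<90)
pl=near&(X[...,2]>3)&(X[...,2]<13)
p=X[pl].astype(np.float32); print('plate',cv2.minAreaRect(p[:,:2]),np.median(p[:,2]))
print('table',np.median(X[near&(X[...,2]<3)][:,2]))
hd=near&(X[...,2]>60); p=X[hd]; print(len(p),p.min(0),p.max(0))
# RANSAC face plane
rng=np.random.default_rng(0);best=None
for _ in range(800):
    a=p[rng.choice(len(p),3,False)]; n=np.cross(a[1]-a[0],a[2]-a[0]); 
    if np.linalg.norm(n)<50: continue
    n/=np.linalg.norm(n); n*=np.sign(n[2])
    if n[2]<.7: continue
    k=np.abs((p-a[0])@n)<1.5
    if best is None or k.sum()>best.sum(): best=k
q=p[best];c=q.mean(0);n=np.linalg.svd(q-c)[2][2];n*=np.sign(n[2])
print('face',len(q),c,n,'tilt',np.degrees(np.arccos(n[2])),'az',np.degrees(np.arctan2(n[1],n[0])))
h=(p-c)@n; print('heights hist',np.histogram(h,bins=np.arange(-30,22,2)))
t=p[h>10]; print('lens pts',len(t),t.mean(0),np.median(h[h>10]))
E
```

```text
Traceback (most recent call last):
cv2.error: OpenCV(4.12.0) /io/opencv/modules/imgproc/src/convhull.cpp:143: error: (-215:Assertion failed) total >= 0 && (depth == CV_32F || depth == CV_32S) in function 'convexHull'
```

View pics/e.png

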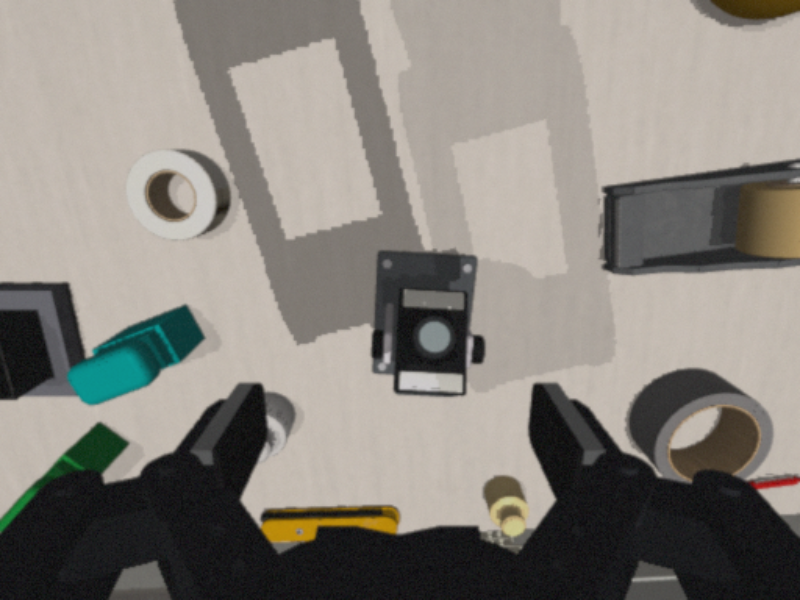

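The picture shows the lens at (435,337), lights at (433,300) and (431,382), and the visible upper plate corners at (378,253) and (475,257). I'll fix my region selection.

```bash
cat > fit.py <<'E'
from h import *
z=np.load('wrist.npz'); im,d,X,P=[z[k] for k in('im','d','X','P')]
for (u,v) in [(278,216),(277,192),(276,245),(243,163),(302,165),(112,120),(260,150)]: print((u,v),X[v,u].round(1),d[v,u])
print('nan frac',np.isnan(X[...,0]).mean())
E
python3 fit.py
```

```text
(278, 216) [553.7 170.7 114.2] 293.46936
(277, 192) [536.4 172.4  89.3] 311.79587
(276, 245) [584.6 167.  117.1] 300.1749
(243, 163) [519.3 134.4   9. ] 383.83878
(302, 165) [527.6 212.1   8.7] 385.06198
(112, 120) [453.  -30.4  -0.5] 375.9056
(260, 150) [504.9 157.9   2.1] 385.5317
nan frac 0.003936767578125
```

```bash
cat > fit.py <<'E'
from h import *
z=np.load('wrist.npz'); im,d,X,P=[z[k] for k in('im','d','X','P')]
near=(np.hypot(X[...,0]-565,X[...,1]-170)<85)
pl=near&(X[...,2]>4.5)&(X[...,2]<13)
n_,l,st,cc=cv2.connectedComponentsWithStats(pl.astype(np.uint8)); i=1+st[1:,4].argmax()
p=np.ascontiguousarray(X[l==i].astype(np.float32)[:,:2]); print('plate',len(p),cv2.minAreaRect(p),cv2.boxPoints(cv2.minAreaRect(p)).round(1).tolist())
print('table',np.median(X[near&(X[...,2]<3)][:,2]))
hd=near&(X[...,2]>60); p=X[hd]; print(len(p),p.min(0),p.max(0))
rng=np.random.default_rng(0);best=None
for _ in range(1500):
    a=p[rng.choice(len(p),3,False)]; n=np.cross(a[1]-a[0],a[2]-a[0])
    if np.linalg.norm(n)<50: continue
    n/=np.linalg.norm(n); n*=np.sign(n[2])
    if n[2]<.7: continue
    k=np.abs((p-a[0])@n)<1.5
    if best is None or k.sum()>best.sum(): best=k
q=p[best];c=q.mean(0);n=np.linalg.svd(q-c)[2][2];n*=np.sign(n[2])
print('face',len(p),len(q),c,n,'tilt',np.degrees(np.arccos(n[2])),'az',np.degrees(np.arctan2(n[1],n[0])))
h=(p-c)@n; print('hist',np.histogram(h,bins=np.arange(-30,22,2))[0])
t=p[h>10]; print('lens pts',len(t),t.mean(0),np.median(h[h>10]))
k=q; ex=np.cross([0,1,0],n); ey=np.cross([0,0,1.],n); ey/=np.linalg.norm(ey); ex=np.cross(ey,n)
g=np.ascontiguousarray(np.c_[(q-c)@ex,(q-c)@ey].astype(np.float32)); rc=cv2.minAreaRect(g); print('face rect',rc,'centre',c+rc[0][0]*ex+rc[0][1]*ey)
E
python3 fit.py
```

```text
plate 1985 ((578.133544921875, 167.8045196533203), (86.08220672607422, 115.81851196289062), 82.71728515625) [[515.2000122070312, 132.5], [630.0999755859375, 117.80000305175781], [641.0, 203.1999969482422], [526.0999755859375, 217.8000030517578]]
table 0.16018995375949885
29265 [494.51771548  95.17231965  60.10234272] [617.42002594 223.7512354  340.40232115]
face 29265 5512 [505.47676558 163.27406426 326.70763178] [0.72096206 0.02228871 0.692616  ] tilt 46.162453379989 az 1.7707486573608169
hist [ 260  288  306  320  364  354  323  380  479  751 1046 1488 2398 3087
 3624 3629 2872 1140  761  444  273    2    0    0    0]
lens pts 275 [529.55327959 212.70422277 315.69364258] 10.792152799156941
face rect ((4.840721130371094, -4.269866943359375), (127.79124450683594, 44.6984977722168), 88.6617660522461) centre [508.95986636 159.10983823 323.21598815]
```

```bash
sed -i 's/hd=near&(X\[...,2\]>60)/hd=near\&(X[...,2]>60)\&(X[...,2]<150)/' fit.py; python3 fit.py
```

```text
plate 1985 ((578.133544921875, 167.8045196533203), (86.08220672607422, 115.81851196289062), 82.71728515625) [[515.2000122070312, 132.5], [630.0999755859375, 117.80000305175781], [641.0, 203.1999969482422], [526.0999755859375, 217.8000030517578]]
table 0.16018995375949885
3597 [527.95574308 125.74874468  60.10234272] [617.42002594 210.07894169 121.07145015]
face 3597 1617 [561.59808294 169.6417896  102.42927746] [-0.51336188  0.06749121  0.85551418] tilt 31.18341393814538 az 172.51033118357105
hist [  86  151   98   16    2    6    2    2    3   15    4    0    3   69
 1047  952  209   12  105   34   18  388  167    0    0]
lens pts 573 [553.34752799 170.50250666 113.27249457] 13.655076372257113
face rect ((1.620330810546875, 0.07873153686523438), (47.34190368652344, 71.29447174072266), 89.77970886230469) centre [560.21343116 169.74441945 101.59030358]
```

Camera fit is consistent: plate 86 × 116 as specified, tilt 31.2°, azimuth 172.6°, lens at about (553,170.8,113). Now the stamp.

```bash
python3 - <<'E'
from h import *
go([520,-185,245],[180,0,176])
E
```

```text
shift [ -26.4 -333.7   -1.9] turn [0.0011 0.0031 0.0008] n>= 7.0
```

Request:
{"method": "jog_arm", "body": {
  "rows": [
    [[-2,-30,0],[0,0,0]],
    [[-5,-75,0],[0,0,0]],
    [[-9,-120,0],[0,0,0]],
    [[-13,-165,0],[0,0,0]],
    [[-17,-210,0],[0,0,0]],
    [[-20,-255,0],[0,0,0]],
    [[-24,-295,0],[0,0,0]],
    [[-26,-320,0],[0,0,0]],
    [[-26,-334,0],[0,0,0]],
    [[-26,-334,0],[0,0,0]]
  ]
}}

```text
time: 3.35
tool_pos: [518.7, -187.4, 242.0]
tcp_rot: [-180.0, 0.1, 175.9]
ft_force: [-0.1, -0.1, 0.6]
finger_gap: 85.5
grip_force: 0.0
```

Request:
{"method": "jog_arm", "body": {
  "rows": [
    [[0,0,0],[0,0,0]],
    [[0,0,0],[0,0,0]]
  ]
}}

```text
time: 3.55
tool_pos: [518.6, -184.8, 241.5]
tcp_rot: [180.0, 0.0, 176.1]
ft_force: [-0.4, 0.6, 0.8]
finger_gap: 85.3
grip_force: 0.0
```

```bash
python3 - <<'E'
from h import *
im,d,X,P=snap('wrist')
cv2.imwrite('pics/f.png',cv2.resize(im,(800,600)))
hsv=cv2.cvtColor(im,cv2.COLOR_BGR2HSV)
red=(((hsv[...,0]<8)|(hsv[...,0]>172))&(hsv[...,1]>130)&(hsv[...,2]>60)).astype(np.uint8)
n,l,st,c=cv2.connectedComponentsWithStats(red)
for i in range(1,n):
    if st[i,4]<100: continue
    p=X[l==i]; p=p[~np.isnan(p[:,0])]; zt=np.percentile(p[:,2],90)
    for dz in(4,12,25):
        t=p[p[:,2]>zt-dz]; rc=cv2.minAreaRect(np.ascontiguousarray(t[:,:2].astype(np.float32)))
        print(c[i].round(),st[i,4],'top',zt.round(1),rc)
m=(np.hypot(X[...,0]-572,X[...,1]+187)<75)&(X[...,2]>15)&(X[...,2]<25)
n,l,st,c=cv2.connectedComponentsWithStats(m.astype(np.uint8)); i=1+st[1:,4].argmax()
p=np.ascontiguousarray(X[l==i].astype(np.float32)[:,:2]); print('stand',len(p),cv2.minAreaRect(p))
E
```

```text
[173. 213.] 573 top 63.6 ((564.4296264648438, -286.30914306640625), (39.566959381103516, 21.646156311035156), 1.1748846769332886)
[173. 213.] 573 top 63.6 ((564.4295043945312, -286.0986328125), (39.657474517822266, 21.871845245361328), 0.6307867169380188)
[173. 213.] 573 top 63.6 ((564.4295043945312, -286.0986328125), (39.657474517822266, 21.871845245361328), 0.6307867169380188)
[260. 226.] 1428 top 99.9 ((574.0193481445312, -182.4112548828125), (31.4115047454834, 56.762611389160156), 85.553955078125)
[260. 226.] 1428 top 99.9 ((573.4759521484375, -182.95510864257812), (32.49650573730469, 57.4329833984375), 87.25369262695312)
[260. 226.] 1428 top 99.9 ((573.4759521484375, -182.95510864257812), (32.49650573730469, 57.4329833984375), 87.25369262695312)
stand 2138 ((575.2003784179688, -182.40870666503906), (72.01543426513672, 100.86886596679688), 85.79281616210938)
```

View pics/f.png

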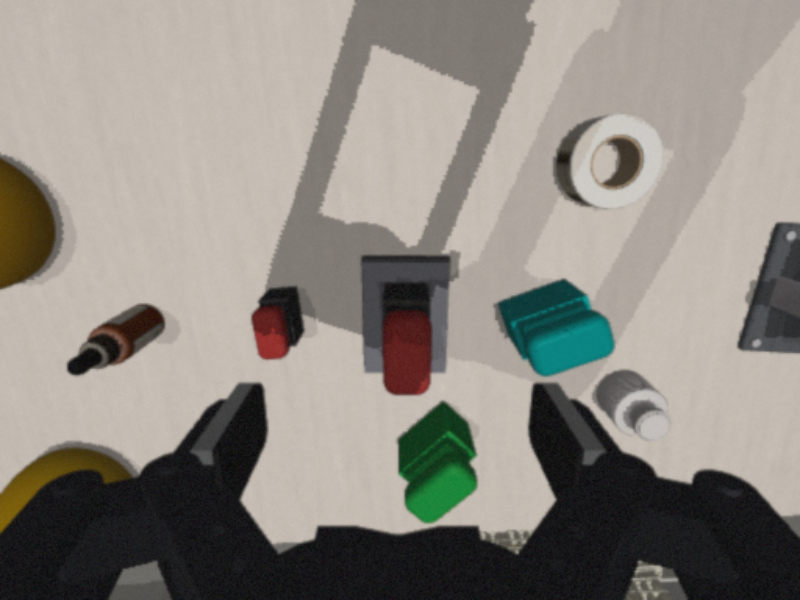

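The handle is at (408,350) and lies along tool x. Measured stamp: (574,-182.6), yaw −4.2°, handle top at z = 99.5. The neighbours are the small stamp at (275,325) and the turquoise one at (560,325), so I'll narrow the gripper to 60 mm before descending.

```bash
python3 - <<'E'
from h import *
go([574,-182.6,66],[180,0,175.8])
E
```

```text
shift [-55.1   5.9 175.5] turn [0.0002 0.0003 0.0053] n>= 4.0
```

Request:
{"method": "jog_arm", "body": {
  "rows": [
    [[-30,4,10],[0,0,0.005]],
    [[-55,6,30],[0,0,0.005]],
    [[-55,6,60],[0,0,0.005]],
    [[-55,6,90],[0,0,0.005]],
    [[-55,6,110],[0,0,0.005]],
    [[-55,6,110],[0,0,0.005]],
    [[-55,6,110],[0,0,0.005]]
  ],
  "grip": 60
}}

```text
time: 4.3
tool_pos: [573.6, -183.2, 131.7]
tcp_rot: [180.0, -0.0, 175.8]
ft_force: [0.8, 0.9, 0.8]
finger_gap: 60.4
grip_force: 0.0
```

```bash
python3 - <<'E'
from h import *
go([574,-182.6,66],[180,0,175.8])
im,d,X,P=snap('wrist')
cv2.imwrite('pics/g.png',cv2.resize(im,(800,600)))
hsv=cv2.cvtColor(im,cv2.COLOR_BGR2HSV)
red=(((hsv[...,0]<8)|(hsv[...,0]>172))&(hsv[...,1]>130)&(hsv[...,2]>60)).astype(np.uint8)
n,l,st,c=cv2.connectedComponentsWithStats(red); i=1+st[1:,4].argmax()
p=X[l==i]; p=p[~np.isnan(p[:,0])]; print(c[i],np.percentile(p[:,2],90),cv2.minAreaRect(np.ascontiguousarray(p[:,:2].astype(np.float32))))
E
```

```text
shift [-0.4  0.6 65.7] turn [ 0.0002 -0.0004 -0.0004] n>= 2.0
[255.95380367 217.49635953] 99.82190634174108 ((573.7139892578125, -182.99020385742188), (32.92164611816406, 57.29787063598633), 85.61457061767578)
```

View pics/g.png

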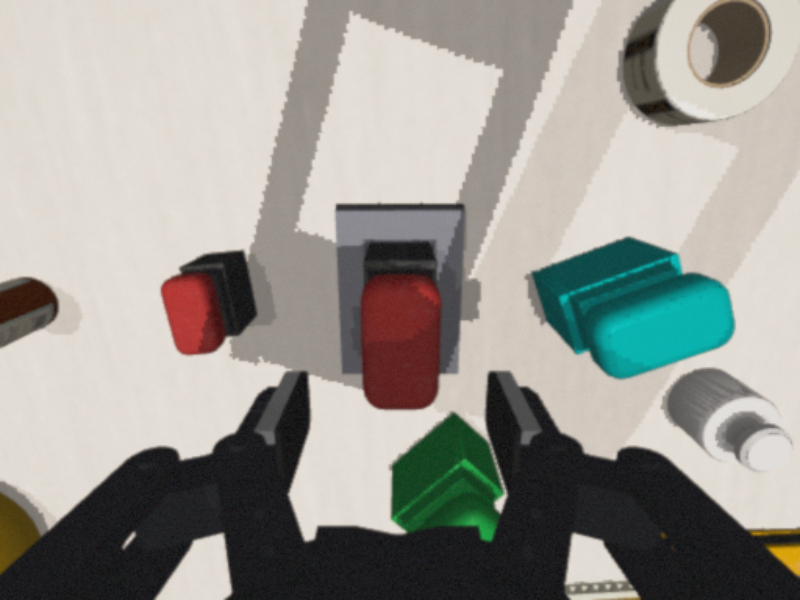

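The fingertips at (290,400) and (510,400) straddle the handle at (400,340) with clear space on both sides. Descending and gripping.

Request:
{"method": "jog_arm", "body": {
  "rows": [
    [[0,0,25],[0,0,0]],
    [[0,0,50],[0,0,0]],
    [[0,0,66],[0,0,0]],
    [[0,0,66],[0,0,0]],
    [[0,0,66],[0,0,0]],
    [[0,0,66],[0,0,0]]
  ]
}}

```text
time: 4.95
tool_pos: [574.8, -184.6, 67.3]
tcp_rot: [-179.9, 0.2, 175.7]
ft_force: [0.3, 0.2, -0.2]
finger_gap: 59.9
grip_force: 0.0
```

Request:
{"method": "jog_arm", "body": {
  "rows": [
    [[0,0,0],[0,0,0]],
    [[0,0,0],[0,0,0]],
    [[0,0,0],[0,0,0]],
    [[0,0,0],[0,0,0]],
    [[0,0,0],[0,0,0]],
    [[0,0,0],[0,0,0]],
    [[0,0,0],[0,0,0]],
    [[0,0,0],[0,0,0]]
  ],
  "grip": 20,
  "force": 60
}}

```text
time: 5.75
tool_pos: [574.4, -184.3, 66.7]
tcp_rot: [-180.0, 0.1, 175.7]
ft_force: [-0.5, 1.2, 5.8]
finger_gap: 32.7
grip_force: 59.7
```

Request:
{"method": "jog_arm", "body": {
  "rows": [
    [[0,0,-5],[0,0,0]],
    [[0,0,-15],[0,0,0]],
    [[0,0,-30],[0,0,0]],
    [[0,0,-55],[0,0,0]],
    [[0,0,-85],[0,0,0]],
    [[0,0,-115],[0,0,0]],
    [[0,0,-140],[0,0,0]],
    [[0,0,-150],[0,0,0]],
    [[0,0,-150],[0,0,0]],
    [[0,0,-150],[0,0,0]]
  ]
}}

```text
time: 6.75
tool_pos: [573.1, -183.9, 214.4]
tcp_rot: [180.0, -0.1, 175.7]
ft_force: [0.1, -1.2, -1.3]
finger_gap: 32.1
grip_force: 59.6
```

```bash
cat > tgt.py <<'E'
from h import *
a,t=np.radians(172.6),np.radians(31.2)
n=np.array([np.sin(t)*np.cos(a),np.sin(t)*np.sin(a),np.cos(t)])
lens=np.array([553,170.8,113.1]); view=lens+100*n
# tool x along lens x (long side), tool z=-n
ly=np.cross([0,0,1.],n); ly/=np.linalg.norm(ly); lx=np.cross(ly,n)
zt=-n; s=np.sign(lx[0]); xt=-s*lx if True else lx   # tool x towards world -x, as now
Rt=np.c_[xt,np.cross(zt,xt),zt]
E
python3 - <<'E'
from tgt import *
print(r.sense()['joint_pos'].round(1),r.sense()['finger_gap'],r.sense()['grip_force'])
# stamp underside in tool frame: tool z 66.8-8 = 58.8 below TCP
off=np.array([0.0,0,58.8])
tcp=view-Rt@off; print('view',view,'tcp',tcp,R.from_matrix(Rt).as_euler('xyz',degrees=True))
go(tcp,Rt)
im,d,X,P=snap('side'); v0=snap('scene')
E
```

```text
[ -22.7    8.3   86.2   -0.    85.6 -108.4] 32.05987015313811 59.63056342676282
view [501.62875535 177.47195977 198.63642602] tcp [471.42246349 181.39507212 248.93184451] [180.   31.2 172.6]
shift [128.7 356.7 -34.3] turn [ 0.0151 -0.5455  0.0529] n>= 8.0
```

Request:
{"method": "jog_arm", "body": {
  "rows": [
    [[10,20,-20],[0,-0.05,0.005]],
    [[30,55,-40],[0.002,-0.12,0.012]],
    [[50,95,-55],[0.004,-0.2,0.02]],
    [[70,135,-60],[0.006,-0.28,0.026]],
    [[90,175,-60],[0.008,-0.36,0.034]],
    [[110,215,-60],[0.01,-0.44,0.042]],
    [[122,255,-60],[0.012,-0.5,0.048]],
    [[129,295,-60],[0.015,-0.5455,0.0529]],
    [[129,330,-60],[0.015,-0.5455,0.0529]],
    [[129,357,-60],[0.015,-0.5455,0.0529]]
  ]
}}

```text
time: 7.85
tool_pos: [470.2, 183.8, 273.7]
tcp_rot: [-179.9, 31.2, 172.8]
ft_force: [0.5, -0.7, -1.1]
finger_gap: 32.4
grip_force: 59.8
```

Request:
{"method": "jog_arm", "body": {
  "rows": [
    [[0,0,0],[0,0,0]],
    [[0,0,0],[0,0,0]],
    [[0,0,0],[0,0,0]],
    [[0,0,0],[0,0,0]],
    [[0,0,0],[0,0,0]]
  ]
}}

```text
time: 8.35
tool_pos: [471.7, 180.5, 275.3]
tcp_rot: [-180.0, 31.3, 172.5]
ft_force: [-0.2, -0.3, -0.6]
finger_gap: 32.6
grip_force: 60.0
```

```bash
python3 - <<'E'
from tgt import *
print(r.sense()['joint_pos'].round(1))
go(view-Rt@[0,0,58.8],Rt)
out=[]
for nme in('scene','side'):
    im,d,X,P=snap(nme); c=r.camera_params(nme)
    q=np.linalg.inv(P)@np.r_[view+30*n,1]; u,v=int(q[0]/q[2]*c['fx']+c['cx']),int(q[1]/q[2]*c['fy']+c['cy'])
    print(nme,u,v); u=min(max(u,50),462); out.append(cv2.resize(im[max(v-50,0):v+50,u-50:u+50],(400,400)))
cv2.imwrite('pics/h.png',np.hstack(out))
E
```

```text
[ 27.5 -34.5 121.8 -18.8  67.4 -51.7]
shift [14.   0.8 22.3] turn [-0.001   0.0011 -0.0014] n>= 1.0
scene 198 139
side 269 195
```

View pics/h.png

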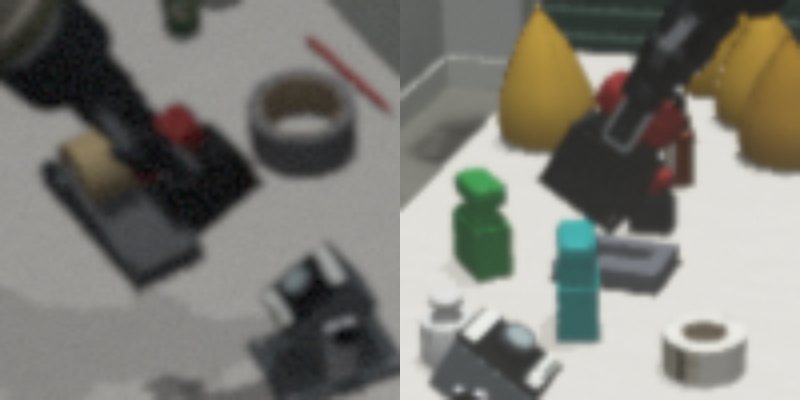

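The stamp is held upright in the gripper, at (205,180) in the left crop and (590,170) in the right, its underside parallel to the lens face. Now the final approach, about 26 mm.

Request:
{"method": "jog_arm", "body": {
  "rows": [
    [[5,0,8],[0,0,0]],
    [[10,1,16],[0,0,0]],
    [[14,1,22],[0,0,0]],
    [[14,1,22],[0,0,0]],
    [[14,1,22],[0,0,0]],
    [[14,1,22],[0,0,0]],
    [[14,1,22],[0,0,0]],
    [[14,1,22],[0,0,0]]
  ]
}}

```text
time: 9.25
tool_pos: [471.3, 182.7, 249.7]
tcp_rot: [180.0, 31.3, 172.6]
ft_force: [-0.6, -0.9, -2.4]
finger_gap: 32.8
grip_force: 60.0
```

```bash
cat > chk.py <<'E'
from tgt import *
ps=[]
for _ in range(8):
    s=r.sense(); ps.append(np.r_[s['tool_pos']]); r.snapshot('side')
m=np.mean(ps,0); print('mean tcp err',(view-Rt@[0,0,58.8]-m).round(1),np.ptp(ps,0)); go(view-Rt@[0,0,58.8],Rt)
F=np.c_[lx,ly,n]
for nme in('scene','side','wrist'):
    im,d,X,P=snap(nme); Y=(X-view)@F   # lens frame about view
    k=(np.abs(Y[...,0])<50)&(np.abs(Y[...,1])<35)&(Y[...,2]>-25)&(Y[...,2]<50)
    p=Y[k]
    if len(p)<20: print(nme,len(p)); continue
    print(nme,len(p),'lo/hi pct x,y,z',np.percentile(p,[1,3,10,50,90,97,99],axis=0).round(1).T.tolist())
    # fit the planar faces
    pn=(P[:3,3]-view)@F
    for ax,half in((0,31),(1,18)):
        sg=np.sign(pn[ax]); q=p[(np.abs(p[:,ax]-sg*half)<6)&(p[:,2]>5)&(p[:,2]<48)&(np.abs(p[:,1-ax])<(14 if ax==0 else 26))]
        if len(q)>20:
            o=[i for i in range(3) if i!=ax]
            co=np.linalg.lstsq(np.c_[q[:,o],np.ones(len(q))],q[:,ax],rcond=None)[0]
            print('  face',ax,sg*half,len(q),'med',np.median(q[:,ax]).round(1),'slopes deg',np.degrees(co[:2]).round(1),'const',co[2].round(1))
E
python3 chk.py
```

```text
mean tcp err [ 0.2 -1.3 -0.5] [0.18101433 0.12461044 0.4552634 ]
shift [-0.2 -1.2  0.5] turn [-0.0002  0.0011  0.0001] n>= 1.0
scene 279 lo/hi pct x,y,z [[-33.0, -32.7, -32.2, -6.8, 22.4, 27.1, 28.2], [-16.5, -11.1, 8.0, 16.7, 18.7, 19.7, 20.0], [0.8, 2.2, 6.8, 26.9, 46.0, 48.8, 49.4]]
  face 0 -31.0 25 med -32.5 slopes deg [1.9 3.8] const -33.8
  face 1 18.0 175 med 16.9 slopes deg [-0.   1.1] const 16.5
side 376 lo/hi pct x,y,z [[-29.4, -28.2, -23.9, 2.4, 27.9, 31.4, 31.6], [-24.0, -23.4, -22.2, -19.9, -17.3, -5.3, 6.7], [2.3, 3.5, 6.7, 26.2, 45.2, 48.7, 49.5]]
  face 1 -18.0 267 med -20.0 slopes deg [0.8 1.6] const -20.8
wrist 1237 lo/hi pct x,y,z [[20.9, 23.4, 29.8, 30.1, 30.4, 30.5, 30.6], [-19.3, -18.4, -16.2, -1.9, 12.3, 14.6, 15.3], [4.2, 5.0, 10.2, 32.5, 48.2, 49.4, 49.8]]
  face 0 31.0 827 med 30.2 slopes deg [-0.2 -0.2] const 30.3
```

Request:
{"method": "jog_arm", "body": {
  "rows": [
    [[0.4,-1.4,0.4],[0,0,0]],
    [[0.4,-1.4,0.4],[0,0,0]],
    [[0.4,-1.4,0.4],[0,0,0]],
    [[0.4,-1.4,0.4],[0,0,0]],
    [[0.4,-1.4,0.4],[0,0,0]],
    [[0.4,-1.4,0.4],[0,0,0]],
    [[0.4,-1.4,0.4],[0,0,0]],
    [[0.4,-1.4,0.4],[0,0,0]]
  ]
}}

```text
time: 10.6
tool_pos: [470.8, 181.3, 248.7]
tcp_rot: [-180.0, 31.3, 172.6]
ft_force: [-0.0, -0.4, -0.4]
finger_gap: 32.6
grip_force: 60.0
```

```bash
python3 chk.py; python3 -c "
from h import *
s=r.sense();print(s['time'],s['qd'],s['grip_force'])"
```

```text
mean tcp err [0.6 0.1 0.3] [0.03385702 0.04805923 0.05394752]
shift [-0.6  0.2  0.1] turn [-0.0001  0.0011  0.0002] n>= 1.0
scene 278 lo/hi pct x,y,z [[-32.5, -32.2, -31.7, -6.5, 22.4, 27.5, 28.4], [-15.5, -9.1, 7.0, 17.7, 19.8, 20.9, 21.7], [-0.4, 1.8, 6.2, 27.2, 46.6, 49.1, 49.7]]
  face 0 -31.0 24 med -32.0 slopes deg [-1.2  3.5] const -33.2
  face 1 18.0 172 med 18.2 slopes deg [0.3 2. ] const 17.3
side 383 lo/hi pct x,y,z [[-29.0, -27.5, -23.1, 3.2, 28.6, 31.8, 31.9], [-22.4, -21.9, -21.0, -18.7, -15.6, 0.0, 12.3], [2.3, 3.4, 6.9, 26.0, 45.5, 48.8, 49.6]]
  face 1 -18.0 266 med -18.8 slopes deg [0.2 1. ] const -19.2
wrist 1272 lo/hi pct x,y,z [[20.9, 23.7, 30.1, 30.6, 30.8, 30.9, 31.0], [-17.8, -17.0, -14.7, -0.5, 13.8, 15.9, 16.7], [3.7, 4.4, 9.9, 32.6, 48.1, 49.5, 49.9]]
  face 0 31.0 835 med 30.6 slopes deg [-0.1 -0.1] const 30.7
11.15 [-0.07530923 -0.08344999  0.02580463  0.00080448 -0.04576788 -0.11790158] 59.96663136407733
```

The stamp is centred within about 1 mm and square to the lens, and the arm is still. Handing in.

```bash
python3 -c "
from bench import r
print(r.hand_in())"
```

```text
the job is handed in; nothing more can be done
None
```

The job is handed in at about 11 s: the arm is holding the black date stamp still, underside square to the lens at 10 cm, centred to about 1 mm by my measurements, long side parallel to the camera head's; the hand-in returned no verdict.

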